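# Fetch the drive module from behind the bottles

## Robot

A 6-joint arm with a two-finger parallel gripper is mounted at the origin on the work surface. World frame = base frame: x ahead of the robot, y to its left, z up, the work surface at z = 0. Lengths are in m, angles in rad, forces in N, time in s.
With the tool pointing down it reaches from about 0.375 to 0.9 m from the base axis. Payload 3.1 kg.
Tool frame: the origin (TCP) lies midway between the tips of the shut fingers; the grasp point (between the pads) lies 19 mm behind it; z points along the fingers, y is the line along which they close (so a half turn about z gives the same grasp; the last joint's range is limited). The gripper opens to 87 mm and grips with 3 to 60 N. Pads are 19 mm wide; open, the fingers measure 117 mm over their backs; the gripper's body (75 mm by 190 mm) begins 51 mm behind the grasp point.
Start: joints at [0.977, 0.527, 1.433, -0, 1.181, -0.178], TCP at [0.252, 0.572, 0.223] pointing down, gripper open.
Joint ranges: [-3.08, 3.08], [-0.75, 2.2], [0.22, 2.44], [-1.43, 4.57], [0, 2.65], [-2.85, 2.85]. Speed limits (rad/s): [2.79, 2.79, 3.14, 3.14, 3.14, 3.14].

## Interface

Orientations are given as a unit quaternion [x, y, z, w].
In Python, from rig import get_obs, cams, job gives the robot as it stands.
- The arm moves only by the tool servo_tool, never from a script. Its argument "moves" is text: rows parted by semicolons, each of 5 numbers parted by spaces: the shift along the tool's x, y, z in m, then the turn about the tool's z in degrees, then the finger opening in m, from 0 to 0.087. In form: dx dy dz spin claw; .... A call has 1 to 10 rows; each row is the pose to reach, as a shift and turn from the pose commanded when the call began, along the tool's axes at that moment; what a row does not reach only later rows make up. A row lasts 1/12 s, in which the tool goes at most 41.7 mm and 7.16 degrees, less where a joint would pass 70% of its speed; a pose out of reach is approached as far as the arm can. A call with a gripper value outside its range is refused whole. The fingers move at their own pace and stop on an object; "grip_force" is the grip in N (left out, the last holds). Time passes only in rows, so rows that repeat a pose let the fingers close. It gives the time, the measured TCP pose, the force, the opening and the grip force at its end, in the units of the state.
- get_obs(): the state, without advancing time (a new reading comes with each control period).
- cams.camera(name): name is "scene" or "top" or "wrist"; returns the picture (480x640x3 uint8, blue, green, red); there is no depth.
- cams.camera_model(name): a dict with "fx", "fy", "cx", "cy" (pixels), "R" (3x3) and "t" (3): a world point X has camera coordinates R X + t. Camera axes: x right, y down, z forward; pixel columns grow to the right and rows downward; lengths in m; the calibration is good to about 2 mm. A picture is of the moment at which its call begins: read the wrist's pose just before it. camera_model takes no time and is no camera call; for the wrist camera it gives the pose at the moment of the call.
- job.hand_in(): hands the job in; it is judged then, once.
The state is a dict: "time": time; "q": joint angles; "joint_velocities": joint speeds; "joint_torque": joint torques, N m; "position": TCP position; "tool_rot": TCP orientation; "ft_force": force on the tool from outside, world axes, zero at the start; "moment": the same for the moment, N m; "grip_width": finger opening in m; "grip_force": force on a finger pad.
Only numpy, scipy, OpenCV 4.12 (cv2) and the standard library are available. Lean on these libraries where they do the work, as an engineer would, in place of code of your own. Each camera call takes 0.05 s, during which the arm holds its last target. There are 200 camera calls.

## Task

The black drive module lies in the grey storage tray behind three bottles: first clear all three bottles into the black side tray, standing upright, then lay the module flat and centred on the grey seat between the two ribs of the white round housing. After that put the bottles back in the storage tray, each upright in the middle of the pad of its own cap colour (they may start on one another's pads). Never tip a bottle over, and leave the blue bin where it is.

Things in the scene. Friction and masses are not known exactly. Their poses are not given: they have to be found in the camera images.
- bottle_blue: Loose white round bottle with a blue cap and blue band, about 0.12 kg. Straight body 44 mm in diameter up to 88 mm, the cap (39 mm wide, narrowing to a nozzle) on to 112 mm. Origin at the centre of the underside, z up when standing; the yaw means nothing. It starts upright on one of the three pads, not always that of its own colour. Grip the white body 65 to 80 mm above the underside; to lift it over its neighbours raise it 130 mm.
- bottle_yellow: Loose white round bottle with a yellow cap and yellow band, about 0.12 kg. Straight body 44 mm in diameter up to 88 mm, the cap (39 mm wide, narrowing to a nozzle) on to 112 mm. Origin at the centre of the underside, z up when standing; the yaw means nothing. It starts upright on one of the three pads, not always that of its own colour. Grip the white body 65 to 80 mm above the underside; to lift it over its neighbours raise it 130 mm.
- bottle_red: Loose white round bottle with a red cap and red band, about 0.12 kg. Straight body 44 mm in diameter up to 88 mm, the cap (39 mm wide, narrowing to a nozzle) on to 112 mm. Origin at the centre of the underside, z up when standing; the yaw means nothing. It starts upright on one of the three pads, not always that of its own colour. Grip the white body 65 to 80 mm above the underside; to lift it over its neighbours raise it 130 mm.
- pad_blue: Fixed round blue pad, 56 mm in diameter, 2 mm thick, origin at the centre of its underside (6 mm above the bench; bottles stand on its top, 8 mm above the bench). The three pads lie in a straight row at 62 mm spacing, colours in any order, along the front of the fixed grey storage tray (160 by 206 mm, floor 6 mm, rim 14 mm high). The drive module lies in the same tray behind the row, its long side parallel to the row to within about 5 degrees.
- pad_yellow: Fixed round yellow pad, 56 mm in diameter, 2 mm thick, origin at the centre of its underside (6 mm above the bench; bottles stand on its top, 8 mm above the bench). The three pads lie in a straight row at 62 mm spacing, colours in any order, along the front of the fixed grey storage tray (160 by 206 mm, floor 6 mm, rim 14 mm high). The drive module lies in the same tray behind the row, its long side parallel to the row to within about 5 degrees.
- pad_red: Fixed round red pad, 56 mm in diameter, 2 mm thick, origin at the centre of its underside (6 mm above the bench; bottles stand on its top, 8 mm above the bench). The three pads lie in a straight row at 62 mm spacing, colours in any order, along the front of the fixed grey storage tray (160 by 206 mm, floor 6 mm, rim 14 mm high). The drive module lies in the same tray behind the row, its long side parallel to the row to within about 5 degrees.
- module: Loose black drive module, a block 120 (its x) by 40 (its y) by 38 mm (z), about 0.3 kg, with silver fins, a white patch and brass terminals on top. Origin at the centre of the underside. It lies on the grey tray's floor (6 mm above the bench) just behind the row of bottles, about 10 mm from them, so that there is no room for a finger until they are gone. Grip it across the 40 mm, 22 to 30 mm above its underside.
- side_tray: Fixed black empty side tray, 220 (its x) by 140 mm (its y), floor 5 mm thick, rim 16 mm high and 5 mm thick all round. Origin at the centre of the underside, on the bench. Room for three bottles in a row along its x, 65 mm apart.
- seat (a point): Middle of the seat for the module, on the top face of the fixed white round housing (180 mm in diameter, in a cream round nest 200 mm wide), 35 mm above the bench; z up. The seat is a grey rectangle 124 (x) by 44 mm (y), whose long axis is x; at each end of it a white upright rib 12 mm high and 36 mm wide stands with its inner face 72 mm from the middle, leaving 12 mm at either end of a centred module. Nothing stands beside its long sides. The module may lie either way round.
- bin: Bystander: loose blue open bin, 100 (x) by 150 mm (y), 50 mm high, with white swabs, behind the grey tray. Origin at the centre of the underside. Leave it alone.

How it is judged:
On the way, in this order (a step that is already met when the one before it is completed fails the run):
1. all three bottles stand upright in the black side tray together (x of bottle_blue in the frame of side_tray between -0.09 and 0.09 m and y of bottle_blue in the frame of side_tray between -0.05 and 0.05 m and z of each of bottle_blue, bottle_yellow, bottle_red in the frame of side_tray below 0.012 m and angle between each of bottle_blue, bottle_yellow, bottle_red's own z axis and vertical below 0.15 rad and x of bottle_yellow in the frame of side_tray between -0.09 and 0.09 m and y of bottle_yellow in the frame of side_tray between -0.05 and 0.05 m and x of bottle_red in the frame of side_tray between -0.09 and 0.09 m and y of bottle_red in the frame of side_tray between -0.05 and 0.05 m), for 0.2 s.
2. the module lies on the seat of the white housing while the three bottles still stand in the side tray (all of step 1 and horizontal distance between module and seat below 0.012 m and z of module in the frame of seat below 0.005 m and angle between the x axis of module and the x axis of seat, either way round below 0.15 rad and angle between module's own z axis and vertical below 0.1 rad), for 0.2 s.
At the end, for the whole second after the job is handed in: The module lies flat on the seat, within 12 mm of its middle and 0.15 rad of its long axis (either way round); each bottle stands upright on the pad of its own colour, within 12 mm of the pad's centre; all are at rest (horizontal distance between module and seat below 0.012 m and z of module in the frame of seat below 0.005 m and angle between the x axis of module and the x axis of seat, either way round below 0.15 rad and angle between each of module, bottle_blue, bottle_yellow, bottle_red's own z axis and vertical below 0.1 rad and horizontal distance between bottle_blue and pad_blue below 0.012 m and z of bottle_blue in the frame of pad_blue below 0.007 m and horizontal distance between bottle_yellow and pad_yellow below 0.012 m and z of bottle_yellow in the frame of pad_yellow below 0.007 m and horizontal distance between bottle_red and pad_red below 0.012 m and z of bottle_red in the frame of pad_red below 0.007 m and linear speed of each of bottle_blue, bottle_yellow, bottle_red, module below 0.02 m/s); the robot touches nothing.
It fails at once if the blue bottle is tipped over (angle between bottle_blue's own z axis and vertical above 0.7 rad).
It fails at once if the yellow bottle is tipped over (angle between bottle_yellow's own z axis and vertical above 0.7 rad).
It fails at once if the red bottle is tipped over (angle between bottle_red's own z axis and vertical above 0.7 rad).
It fails at once if the blue bin is shifted by more than 25 mm (distance of bin from where it was at the start of the episode above 0.025 m).
It also fails if it takes over 138 s, if anything falls off the work surface, if the arm or the gripper's body presses on something with over 40 N, if the wrist force passes 120 N, or if a joint passes its speed limit or range.

## Working session

There is one attempt and no reset: what is moved stays moved. The work goes in short steps, Python scripts to look and compute and a tool call to move; the robot and the scene stay as the last step left them, time stands still between calls to the robot, and variables do not carry over. Pictures are saved under pics/ and viewed, at most 14 in all, crops included, and the job is handed in when it is done.

Besides the shell and the picture viewer there is one more tool, called after ">>>" by a JSON object that holds its "api" and its "payload", one argument or row to a line. servo_tool: Moves the arm, as the interface text tells. Its arguments: {"type":"object","properties":{"moves":{"type":"string"},"grip_force":{"type":"number"}},"required":["moves"]}

```bash
mkdir -p pics; ls
python3 - <<'E'
from rig import get_obs, cams
import cv2
o=get_obs(); print(o['time'],o['position'],o['tool_rot'],o['grip_width'])
for n in ('scene','top'):
    cv2.imwrite(f'pics/{n}0.png',cams.camera(n)); m=cams.camera_model(n); print(n,m)
E
```

```text
pics
0.0 [0.25199466 0.57114729 0.22157683] [ 2.06384479e-01  9.78470377e-01 -1.00207555e-03 -4.05071578e-04] 0.08717519487746753
scene {'fx': 469.11181867925245, 'fy': 469.11181867925245, 'cx': 323.24451270944286, 'cy': 239.07703281584332, 'R': array([[-0.38266677,  0.92380044, -0.01260538],
       [ 0.80226269,  0.32549366, -0.50042827],
       [-0.45819288, -0.2016101 , -0.86568623]]), 't': array([ 0.2651757 , -0.48858172,  1.23055701])}
top {'fx': 536.5612529677667, 'fy': 536.5612529677667, 'cx': 316.36895578337425, 'cy': 239.35405373285457, 'R': array([[ 4.11423845e-05, -9.99965976e-01,  8.24892874e-03],
       [-9.97107316e-01, -6.67994781e-04, -7.60036485e-02],
       [ 7.60065728e-02, -8.22194022e-03, -9.97073418e-01]]), 't': array([-0.00834287,  0.66395504,  0.91838382])}
```

View pics/scene0.png

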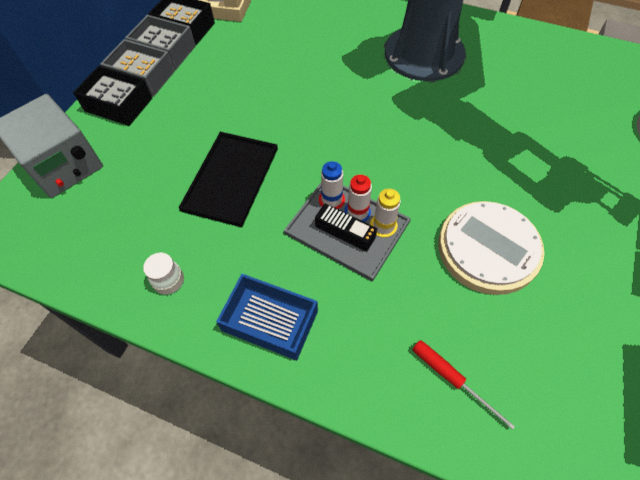

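View pics/top0.png

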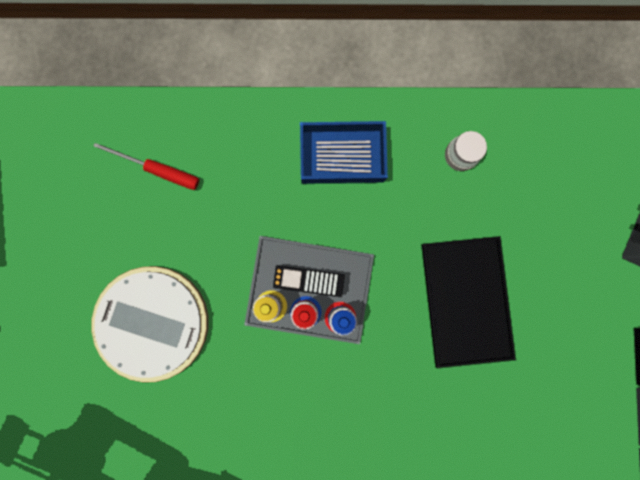

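Run:
```python
import cv2
t=cv2.imread('pics/top0.png')
cv2.imwrite('pics/c1.png',cv2.resize(t[225:375,230:390],None,fx=5,fy=4*1.0,interpolation=cv2.INTER_CUBIC)[:600])
s=cv2.imread('pics/scene0.png')
cv2.imwrite('pics/c2.png',cv2.resize(s[150:280,275:435],None,fx=5,fy=4.5,interpolation=cv2.INTER_CUBIC))
```

```text
(no output)
```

View pics/c1.png

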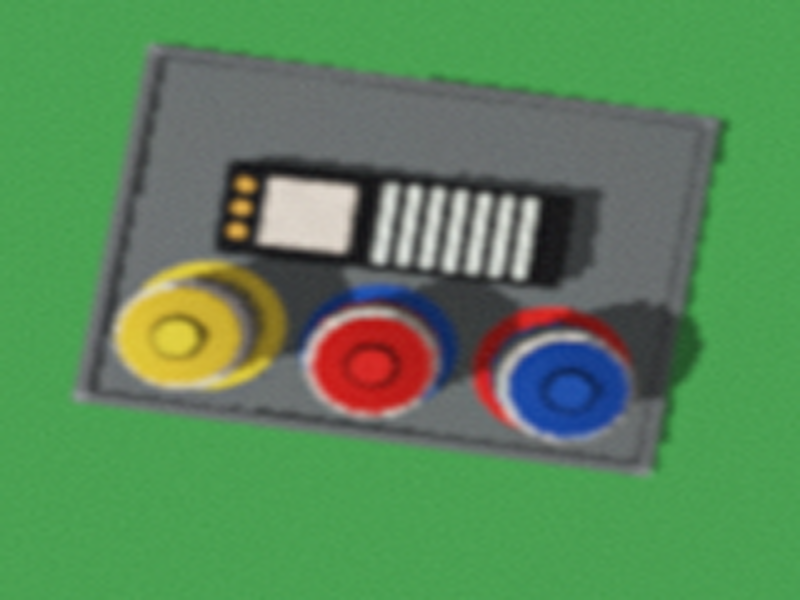

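View pics/c2.png

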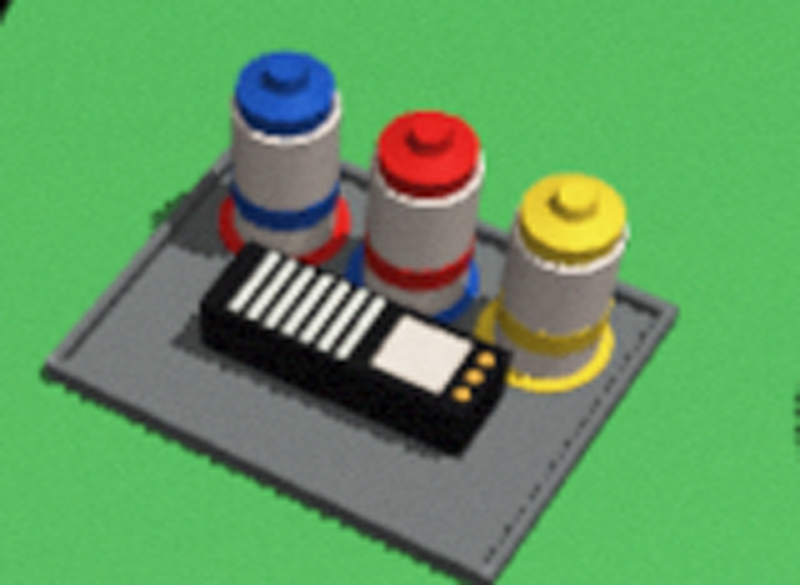

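```bash
cat > h.py <<'E'
import numpy as np
from rig import get_obs, cams
def ray(n,uv,z,m=None):
    m=m or cams.camera_model(n); R,t=np.array(m['R']),np.array(m['t'])
    uv=np.atleast_2d(np.array(uv,float))
    d=np.c_[(uv[:,0]-m['cx'])/m['fx'],(uv[:,1]-m['cy'])/m['fy'],np.ones(len(uv))]@R
    c=-R.T@t
    return (c+d*((z-c[2])/d[:,2])[:,None])[:,:2]
def ang(a,b): return np.degrees(np.arctan2(b[1]-a[1],b[0]-a[0]))
def rect(p):
    s=[np.linalg.norm(p[i]-p[(i+1)%4])*1e3 for i in range(4)]
    return p.mean(0).round(4),np.round(s,1),np.round([ang(p[i],p[(i+1)%4]) for i in range(4)],1)
E
python3 - <<'E'
from h import *
c=lambda L:[(230+x/5,225+y/4) for x,y in L]
d=lambda L:[(275+x/5,150+y/4.5) for x,y in L]
print('tray',*rect(ray('top',c([(155,47),(722,120),(653,470),(78,400)]),.014)))
print('mod',*rect(ray('top',c([(230,160),(578,195),(558,285),(217,248)]),.044)))
print('side',*rect(ray('top',[(422,243),(499,237),(515,360),(437,367)],.016)))
print('seat',*rect(ray('top',[(115,302),(186,322),(180,347),(108,327)],.035)))
print('noz top',ray('top',c([(178,337),(372,364),(571,390)]),.118).round(4).tolist())
print('noz scene',ray('scene',d([(576,195),(431,132),(287,72)]),.119).round(4).tolist())
m=cams.camera_model('wrist');o=get_obs()
from scipy.spatial.transform import Rotation as R
T=R.from_quat(o['tool_rot']).as_matrix();print(T.round(3).tolist(),o['position'])
print('cam c',(T.T@(-np.array(m['R']).T@np.array(m['t'])-o['position'])).round(3),(np.array(m['R'])@T).round(3).tolist(),m['fx'])
E
```

```text
tray [0.5759 0.0023] [204.3 155.8 204.3 157.7] [-99.1 170.6  81.4  -9.4]
mod [0.5918 0.0044] [120.4  39.  117.8  37.9] [-97.1 169.7  82.3  -6.4]
side [ 0.5554 -0.2762] [138.  217.3 137.6 218.4] [ -85.5 -174.1   95.     6. ]
seat [0.5166 0.2821] [127.2  43.4 128.4  43.9] [-105.6  167.4   74.7  -14.2]
noz top [[0.5469, 0.0723], [0.5363, 0.0114], [0.5262, -0.051]]
noz scene [[0.5482, 0.0747], [0.538, 0.0143], [0.5287, -0.0475]]
[[-0.915, 0.404, -0.001], [0.404, 0.915, -0.002], [0.0, -0.002, -1.0]] [0.25202201 0.57120671 0.22167859]
cam c [ 0.072  0.    -0.163] [[-0.0, 1.0, 0.0], [-0.966, -0.0, -0.259], [-0.259, -0.001, 0.966]] 427.0045938480925
```

```bash
cat >> h.py <<'E'
from scipy.spatial.transform import Rotation as Ro
def go(x,y,z,yang=None,frm=None):
    """shift/spin in tool axes from pose frm=(x,y,z,yang) or the measured one"""
    o=get_obs(); T=Ro.from_quat(o['tool_rot']).as_matrix(); p=np.array(o['position'])
    a=np.degrees(np.arctan2(T[1,1],T[0,1]))
    if frm is not None:
        p=np.array(frm[:3]); a=frm[3]; r=np.radians(a); Y=np.array([np.cos(r),np.sin(r),0]); Z=np.array([0,0,-1.]); T=np.c_[np.cross(Y,Z),Y,Z]
    s=0 if yang is None else (a-yang+180)%360-180
    print((T.T@(np.array([x,y,z])-p)).round(4), 'spin',round(s,1),'from',p.round(4),round(a,1))
E
python3 - <<'E'
from h import *
go(.5275,-.049,.2,-9.1)
B=dict(b=(.5275,-.049),r=(.537,.013),y=(.5475,.0735))
d=np.array([.9957,.0924]);c=np.array([.5554,-.2762])
S=dict(b=c+.075*d,r=c,y=c-.075*d)
for k in 'bry':
    print(k); go(*S[k],.06,None,frm=(*B[k],.06,-9.1))
go(*B['r'],.2,None,frm=(*S['b'],.2,-9.1));go(*B['y'],.2,None,frm=(*S['r'],.2,-9.1))
E
```

```text
[-0.5025 -0.4561  0.0224] spin 75.3 from [0.252  0.5712 0.2217] 66.2
b
[-0.2013  0.1361  0.    ] spin 0 from [ 0.5275 -0.049   0.06  ] -9.1
r
[-0.2826  0.0639  0.    ] spin 0 from [0.537 0.013 0.06 ] -9.1
y
[-0.3627 -0.0095  0.    ] spin 0 from [0.5475 0.0735 0.06  ] -9.1
[ 0.264  -0.1365  0.    ] spin 0 from [ 0.6301 -0.2693  0.2   ] -9.1
[ 0.344  -0.0631  0.    ] spin 0 from [ 0.5554 -0.2762  0.2   ] -9.1
```

>>> {"api": "servo_tool", "payload": {
  "moves": "-0.25 -0.228 0.011 38 0.087;-0.25 -0.228 0.011 38 0.087;-0.25 -0.228 0.011 38 0.087;-0.25 -0.228 0.011 38 0.087;-0.25 -0.228 0.011 38 0.087;-0.25 -0.228 0.011 38 0.087;-0.25 -0.228 0.011 38 0.087;-0.25 -0.228 0.011 38 0.087;-0.25 -0.228 0.011 38 0.087;-0.25 -0.228 0.011 38 0.087",
  "grip_force": 20
}}

```text
time: 0.93
position: [0.3899, 0.2601, 0.2113]
tool_rot: [0.516, 0.857, -0.0, -0.0]
ft_force: [-0.2, -0.2, 0.1]
grip_width: 0.0867
grip_force: 0.0
```

```bash
python3 -c "
from h import *
go(.5275,-.049,.2,-9.1)"
```

```text
[-0.3376 -0.0229  0.0113] spin 37.0 from [0.3899 0.2601 0.2113] 27.9
```

>>> {"api": "servo_tool", "payload": {
  "moves": "-0.3376 -0.0229 0.0113 37 0.087;-0.3376 -0.0229 0.0113 37 0.087;-0.3376 -0.0229 0.0113 37 0.087;-0.3376 -0.0229 0.0113 37 0.087;-0.3376 -0.0229 0.0113 37 0.087;-0.3376 -0.0229 0.0113 37 0.087;-0.3376 -0.0229 0.0113 37 0.087;-0.3376 -0.0229 0.0113 37 0.087;-0.3376 -0.0229 0.0113 37 0.087;-0.3376 -0.0229 0.0113 37 0.087"
}}

```text
time: 1.77
position: [0.5298, -0.0471, 0.1999]
tool_rot: [0.76, 0.65, 0.0, 0.0]
ft_force: [0.4, 0.5, 0.3]
grip_width: 0.0871
grip_force: 0.0
```

Run:
```python
from h import *
import cv2
go(.5275,-.049,.06,-9.1)
m=cams.camera_model('wrist'); cv2.imwrite('pics/w1.png',cams.camera('wrist'))
R,t=np.array(m['R']),np.array(m['t'])
for p in [(.5275,-.049,.12),(.537,.013,.12),(.5475,.0735,.12)]:
    q=R@p+t; print(q[:2]/q[2]*m['fx']+[m['cx'],m['cy']])
```

```text
[-0.0023 -0.0021  0.1399] spin 0.1 from [ 0.5298 -0.0471  0.1999] -9.0
[317.68121468 259.39760565]
[317.09090532 151.18648116]
[318.77742911  29.80836698]
```

View pics/w1.png

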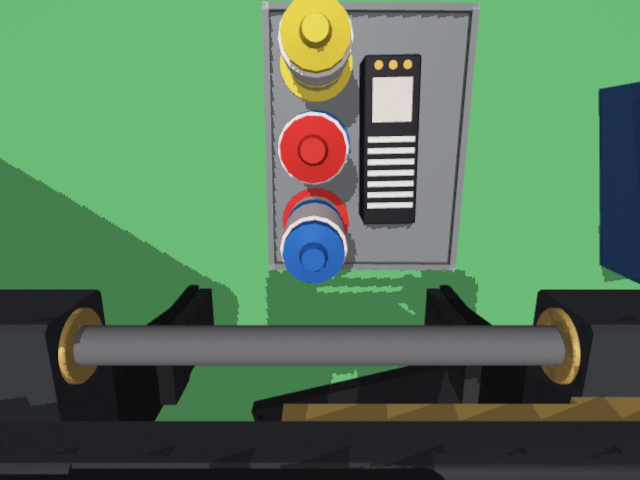

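>>> {"api": "servo_tool", "payload": {
  "moves": "-0.0023 -0.0035 0.03 0 0.087;-0.0023 -0.0035 0.07 0 0.087;-0.0023 -0.0035 0.105 0 0.087;-0.0023 -0.0035 0.13 0 0.087;-0.0023 -0.0035 0.139 0 0.087;-0.0023 -0.0035 0.139 0 0.087;-0.0023 -0.0035 0.139 0 0.03;-0.0023 -0.0035 0.139 0 0.03;-0.0023 -0.0035 0.139 0 0.03;-0.0023 -0.0035 0.139 0 0.03",
  "grip_force": 20
}}

```text
time: 2.65
position: [0.5255, -0.0481, 0.0628]
tool_rot: [0.759, 0.651, 0.001, 0.001]
ft_force: [-0.6, 0.8, -0.5]
grip_width: 0.0681
grip_force: 0.0
```

>>> {"api": "servo_tool", "payload": {
  "moves": "0 0 0 0 0.03;0 0 0 0 0.03;0 0 0 0 0.03;0 0 0 0 0.03;0 0 0 0 0.03;0 0 0 0 0.03"
}}

```text
time: 3.15
position: [0.5248, -0.0482, 0.0615]
tool_rot: [0.759, 0.651, 0.0, 0.0]
ft_force: [-0.4, -0.1, 2.4]
grip_width: 0.0424
grip_force: 19.9
```

```bash
python3 -c "
from h import *
go(.6301,-.2693,.115,-9.1)"
```

```text
[-0.2024  0.138  -0.0534] spin 0.3 from [ 0.5248 -0.0482  0.0615] -8.8
```

>>> {"api": "servo_tool", "payload": {
  "moves": "0 0 -0.03 0 0.03;0 0 -0.055 0 0.03;-0.025 0.017 -0.055 0 0.03;-0.055 0.037 -0.055 0 0.03;-0.085 0.058 -0.055 0 0.03;-0.115 0.078 -0.055 0 0.03;-0.145 0.099 -0.055 0 0.03;-0.175 0.119 -0.055 0 0.03;-0.195 0.133 -0.055 0 0.03;-0.2024 0.138 -0.055 0 0.03"
}}

```text
time: 3.98
position: [0.6311, -0.2736, 0.1157]
tool_rot: [0.76, 0.649, 0.0, 0.002]
ft_force: [-0.4, 0.2, -0.4]
grip_width: 0.0427
grip_force: 19.9
```

>>> {"api": "servo_tool", "payload": {
  "moves": "0 0 0 0 0.03;0 0 0.03 0 0.03;0 0 0.05 0 0.03;0 0 0.057 0 0.03;0 0 0.057 0 0.03;0 0 0.057 0 0.03;0 0 0.057 0 0.062;0 0 0.057 0 0.062;0 0 0.057 0 0.062;0 0 0.057 0 0.062"
}}

```text
time: 4.82
position: [0.63, -0.2691, 0.0598]
tool_rot: [0.759, 0.651, 0.0, 0.0]
ft_force: [0.8, -0.2, 0.4]
grip_width: 0.0591
grip_force: 0.0
```

```bash
python3 -c "
from h import *
go(.536,.0125,.0608,-9.1)"
```

```text
[ 0.2638 -0.136  -0.0012] spin 0.3 from [ 0.63   -0.2691  0.0598] -8.8
```

>>> {"api": "servo_tool", "payload": {
  "moves": "0 0 -0.035 0 0.065;0 0 -0.075 0 0.065;0.02 -0.01 -0.09 0 0.087;0.053 -0.0275 -0.09 0 0.087;0.088 -0.0455 -0.09 0 0.087;0.123 -0.0635 -0.09 0 0.087;0.158 -0.0815 -0.09 0 0.087;0.193 -0.0995 -0.09 0 0.087;0.228 -0.1175 -0.09 0 0.087;0.2638 -0.136 -0.09 0 0.087"
}}

```text
time: 5.65
position: [0.5352, 0.0138, 0.1497]
tool_rot: [0.76, 0.65, 0.0, 0.0]
ft_force: [1.0, 1.0, 0.3]
grip_width: 0.0871
grip_force: 0.0
```

>>> {"api": "servo_tool", "payload": {
  "moves": "0 0 0 0 0.087;0 0 0 0 0.087;0 0 0.03 0 0.087;0 0 0.06 0 0.087;0 0 0.082 0 0.087;0 0 0.089 0 0.087;0 0 0.089 0 0.087;0 0 0.089 0 0.03;0 0 0.089 0 0.03;0 0 0.089 0 0.03"
}}

```text
time: 6.48
position: [0.5372, 0.0119, 0.0617]
tool_rot: [0.76, 0.65, 0.001, 0.001]
ft_force: [0.4, 0.5, 0.5]
grip_width: 0.0747
grip_force: 0.0
```

>>> {"api": "servo_tool", "payload": {
  "moves": "0 0 0 0 0.03;0 0 0 0 0.03;0 0 0 0 0.03;0 0 0 0 0.03;0 0 0 0 0.03;0 0 0 0 0.03;0 0 0 0 0.03"
}}

```text
time: 7.07
position: [0.5358, 0.0125, 0.0604]
tool_rot: [0.759, 0.651, 0.0, 0.0]
ft_force: [0.4, 0.2, 2.8]
grip_width: 0.0428
grip_force: 20.0
```

```bash
python3 -c "
from h import *
go(.5554,-.2762,.0585,-9.1)"
```

```text
[-0.2823  0.0636  0.0019] spin 0.3 from [0.5358 0.0125 0.0604] -8.8
```

>>> {"api": "servo_tool", "payload": {
  "moves": "0 0 -0.03 0 0.03;0 0 -0.055 0 0.03;-0.025 0.0056 -0.055 0 0.03;-0.06 0.0135 -0.055 0 0.03;-0.1 0.0225 -0.055 0 0.03;-0.14 0.0315 -0.055 0 0.03;-0.18 0.0405 -0.055 0 0.03;-0.22 0.0495 -0.055 0 0.03;-0.255 0.0575 -0.055 0 0.03;-0.2823 0.0636 -0.055 0 0.03"
}}

```text
time: 7.9
position: [0.5552, -0.2798, 0.1148]
tool_rot: [0.76, 0.65, -0.0, 0.0]
ft_force: [0.2, 0.3, -1.1]
grip_width: 0.0427
grip_force: 20.0
```

>>> {"api": "servo_tool", "payload": {
  "moves": "0 0 0 0 0.03;0 0 0.03 0 0.03;0 0 0.05 0 0.03;0 0 0.057 0 0.03;0 0 0.057 0 0.03;0 0 0.057 0 0.03;0 0 0.057 0 0.06;0 0 0.057 0 0.06;0 0 0.057 0 0.06;0 0 0.057 0 0.06"
}}

```text
time: 8.73
position: [0.5557, -0.2763, 0.0587]
tool_rot: [0.759, 0.651, 0.0, 0.0]
ft_force: [-0.4, -0.3, -0.1]
grip_width: 0.0576
grip_force: 0.0
```

```bash
python3 -c "
from h import *
go(.547,.0735,.0608,-9.1)"
```

```text
[ 0.3444 -0.0622 -0.0023] spin 0.3 from [ 0.5557 -0.2763  0.0587] -8.8
```

>>> {"api": "servo_tool", "payload": {
  "moves": "0 0 -0.035 0 0.065;0 0 -0.075 0 0.065;0.03 -0.0055 -0.091 0 0.087;0.07 -0.0127 -0.091 0 0.087;0.11 -0.02 -0.091 0 0.087;0.15 -0.0271 -0.091 0 0.087;0.19 -0.0343 -0.091 0 0.087;0.23 -0.0415 -0.091 0 0.087;0.27 -0.0488 -0.091 0 0.087;0.31 -0.056 -0.091 0 0.087"
}}

```text
time: 9.57
position: [0.5473, 0.0405, 0.1497]
tool_rot: [0.759, 0.651, 0.0, 0.0]
ft_force: [0.9, -0.5, -0.5]
grip_width: 0.0869
grip_force: 0.0
```

>>> {"api": "servo_tool", "payload": {
  "moves": "0.0344 -0.0062 0 0 0.087;0.0344 -0.0062 0 0 0.087;0.0344 -0.0062 0 0 0.087;0.0344 -0.0062 0.03 0 0.087;0.0344 -0.0062 0.06 0 0.087;0.0344 -0.0062 0.082 0 0.087;0.0344 -0.0062 0.089 0 0.087;0.0344 -0.0062 0.089 0 0.087;0.0344 -0.0062 0.089 0 0.03;0.0344 -0.0062 0.089 0 0.03"
}}

```text
time: 10.4
position: [0.5481, 0.0728, 0.0615]
tool_rot: [0.76, 0.65, 0.001, 0.001]
ft_force: [0.3, 0.1, 0.1]
grip_width: 0.0799
grip_force: 0.0
```

>>> {"api": "servo_tool", "payload": {
  "moves": "0 0 0 0 0.03;0 0 0 0 0.03;0 0 0 0 0.03;0 0 0 0 0.03;0 0 0 0 0.03;0 0 0 0 0.03;0 0 0 0 0.03;0 0 0 0 0.03"
}}

```text
time: 11.07
position: [0.5469, 0.0736, 0.0604]
tool_rot: [0.759, 0.651, 0.0, 0.0]
ft_force: [0.2, 0.3, 2.5]
grip_width: 0.0427
grip_force: 20.0
```

```bash
python3 -c "
from h import *
go(.4807,-.2831,.0585,-9.1)"
```

```text
[-0.3626 -0.0107  0.0019] spin 0.3 from [0.5469 0.0736 0.0604] -8.8
```

>>> {"api": "servo_tool", "payload": {
  "moves": "0 0 -0.03 0 0.03;0 0 -0.055 0 0.03;-0.02 -0.0006 -0.055 0 0.03;-0.055 -0.0016 -0.055 0 0.03;-0.095 -0.0028 -0.055 0 0.03;-0.135 -0.004 -0.055 0 0.03;-0.175 -0.0052 -0.055 0 0.03;-0.215 -0.0064 -0.055 0 0.03;-0.255 -0.0075 -0.055 0 0.03;-0.295 -0.0087 -0.055 0 0.03"
}}

```text
time: 11.9
position: [0.492, -0.2182, 0.115]
tool_rot: [0.759, 0.651, -0.0, -0.0]
ft_force: [1.0, 0.2, -1.1]
grip_width: 0.0424
grip_force: 20.0
```

>>> {"api": "servo_tool", "payload": {
  "moves": "-0.035 -0.001 0 0 0.03;-0.06 -0.0018 0 0 0.03;-0.0676 -0.002 0 0 0.03;-0.0676 -0.002 0.03 0 0.03;-0.0676 -0.002 0.05 0 0.03;-0.0676 -0.002 0.057 0 0.03;-0.0676 -0.002 0.057 0 0.03;-0.0676 -0.002 0.057 0 0.03;-0.0676 -0.002 0.057 0 0.06;-0.0676 -0.002 0.057 0 0.06"
}}

```text
time: 12.73
position: [0.481, -0.2828, 0.0588]
tool_rot: [0.759, 0.651, 0.0, 0.0]
ft_force: [-0.5, -0.0, 0.5]
grip_width: 0.0494
grip_force: 0.0
```

>>> {"api": "servo_tool", "payload": {
  "moves": "0 0 0 0 0.06;0 0 0 0 0.06;0 0 -0.03 0 0.06;0 0 -0.07 0 0.06;0 0 -0.11 0 0.087;0 0 -0.14 0 0.087;0.04 0 -0.15 0 0.087;0.08 0 -0.15 0 0.087;0.12 0 -0.15 0 0.087;0.16 0 -0.15 0 0.087"
}}

```text
time: 13.57
position: [0.5051, -0.1237, 0.2092]
tool_rot: [0.76, 0.65, 0.0, 0.001]
ft_force: [-0.3, -0.9, 0.0]
grip_width: 0.0854
grip_force: 0.0
```

Run:
```python
from h import *
import cv2
t=cams.camera('top'); cv2.imwrite('pics/top1.png',t)
cv2.imwrite('pics/c3.png',cv2.resize(t[215:390,230:530],None,fx=2.6,fy=2.6,interpolation=cv2.INTER_CUBIC))
print(get_obs()['position'])
```

```text
[ 0.50436492 -0.11571408  0.2087164 ]
```

View pics/c3.png

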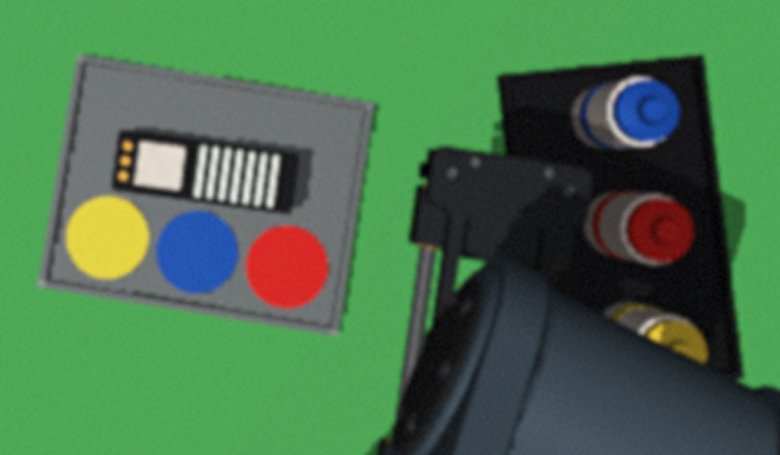

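The three bottles stand in the side tray (caps at about (652,110), (660,228), (678,340) in the crop). The pads are free, centred at (107,237) yellow, (197,252) blue and (287,266) red.

Run:
```python
from h import *
import cv2
t=cv2.imread('pics/top1.png')[215:360,230:385].astype(int); b,g,r=t[...,0],t[...,1],t[...,2]
for n,mk in dict(y=(r>150)&(g>140)&(b<110),b=(b>g+50)&(b>110),r=(r>150)&(g<90)).items():
    k,_,st,ce=cv2.connectedComponentsWithStats(mk.astype(np.uint8)); i=1+st[1:,4].argmax()
    print(n,st[i],ray('top',ce[i]+[230,215],.008).round(4))
c=lambda L:[(230+x/2.6,215+y/2.6) for x,y in L]
print('pads eye',ray('top',c([(107,237),(197,252),(287,266)]),.008).round(4).tolist())
print('noz',ray('top',c([(652,110),(660,228)]),.117).round(4).tolist())
# seat ends mid
t=cv2.imread('pics/top0.png').astype(int)
go(.574,-.01,.22,-9.1)
cv2.imwrite('pics/x.png',0*t[:2,:2])
```

```text
y [ 25  75  33  33 841] [[0.5469 0.0727]]
b [ 60  81  32  32 780] [[0.5369 0.0114]]
r [ 94  87  32  32 809] [[ 0.527 -0.05 ]]
pads eye [[0.5464, 0.0719], [0.5363, 0.0105], [0.5268, -0.0508]]
noz [[0.6286, -0.2683], [0.557, -0.2715]]
[ 0.1151  0.0529 -0.0107] spin 0.5 from [ 0.5044 -0.1157  0.2087] -8.6[ WARN:0@0.031] global loadsave.cpp:1063 imwrite_ Unsupported depth image for selected encoder is fallbacked to CV_8U.
```

>>> {"api": "servo_tool", "payload": {
  "moves": "0.02 0.035 0 -1 0.087;0.04 0.075 0 -1 0.087;0.05 0.09 0 -1 0.087;0.05 0.09 0 -1 0.087;0.05 0.09 0 -1 0.087;0.05 0.09 0 -1 0.087"
}}

```text
time: 14.12
position: [0.6005, -0.0894, 0.2078]
tool_rot: [0.754, 0.657, -0.001, -0.001]
ft_force: [-1.1, 1.4, -0.3]
grip_width: 0.0872
grip_force: 0.0
```

Run:
```python
from h import *
import cv2
import json
m=cams.camera_model('wrist'); im=cams.camera('wrist'); cv2.imwrite('pics/w2.png',im); print(get_obs()['position'])
json.dump({k:np.array(v).tolist() for k,v in m.items()},open('w2.json','w'))
```

```text
[ 0.60025863 -0.08963129  0.20797046]
```

View pics/w2.png

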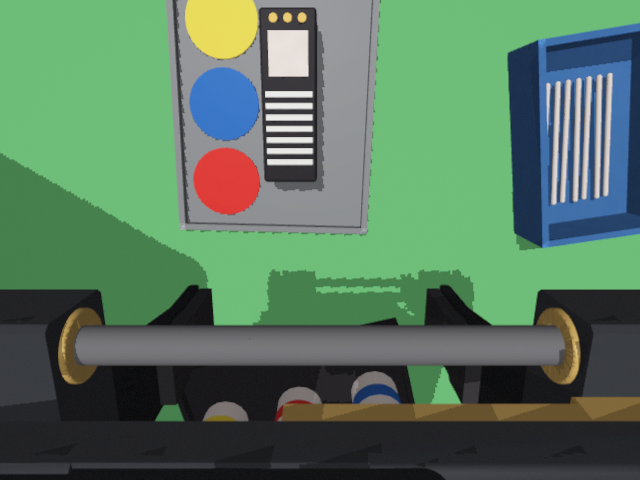

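Run:
```python
from h import *
import json
m=json.load(open('w2.json'))
print(*rect(ray('',[(260.5,9),(315.5,9),(316,181),(265.5,180.5)],.044,m)))
go(.5918,.0044,.15,-7.5)
go(.5166,.2821,.15,-14.5+0,frm=(.5918,.0044,.15,-7.5))
```

```text
[0.5903 0.0064] [ 37.9 117.9  38.4 117.5] [ -7.9 -97.8 171.6  82. ]
[ 0.092  -0.0211  0.058 ] spin -0.3 from [ 0.6003 -0.0896  0.208 ] -7.8
[ 0.2655 -0.1108  0.    ] spin 7.0 from [0.5918 0.0044 0.15  ] -7.5
```

>>> {"api": "servo_tool", "payload": {
  "moves": "0.04 -0.01 0.02 0 0.065;0.08 -0.019 0.04 0 0.065;0.0929 -0.0221 0.07 0 0.065;0.0929 -0.0221 0.1 0 0.065;0.0929 -0.0221 0.13 0 0.065;0.0929 -0.0221 0.155 0 0.065;0.0929 -0.0221 0.175 0 0.065;0.0929 -0.0221 0.187 0 0.065;0.0929 -0.0221 0.193 0 0.065;0.0929 -0.0221 0.194 0 0.065"
}}

```text
time: 15.0
position: [0.5916, 0.0051, 0.0136]
tool_rot: [0.754, 0.657, -0.001, -0.001]
ft_force: [0.1, -0.3, 0.9]
grip_width: 0.0653
grip_force: 0.0
```

>>> {"api": "servo_tool", "payload": {
  "moves": "0 0 0 0 0.065;0 0 0 0 0.03;0 0 0 0 0.03;0 0 0 0 0.03;0 0 0 0 0.03;0 0 0 0 0.03;0 0 0 0 0.03;0 0 0 0 0.03",
  "grip_force": 35
}}

```text
time: 15.67
position: [0.5919, 0.0058, 0.0148]
tool_rot: [0.754, 0.657, -0.0, -0.0]
ft_force: [-2.1, -0.0, 5.0]
grip_width: 0.0397
grip_force: 35.0
```

>>> {"api": "servo_tool", "payload": {
  "moves": "0 0 -0.01 0 0.03;0 0 -0.03 0 0.03;0 0 -0.06 0 0.03;0 0 -0.09 0 0.03;0 0 -0.12 0 0.03;0 0 -0.15 0 0.03;0 0 -0.15 0 0.03"
}}

```text
time: 16.25
position: [0.5966, 0.0051, 0.1703]
tool_rot: [0.754, 0.657, 0.004, 0.005]
ft_force: [1.7, -0.3, -3.2]
grip_width: 0.0398
grip_force: 35.0
```

Run:
```python
from h import *
go(.5166,.2821,.16,-14.5)
go(.5166-.08,.2821-.13,.16,-14.5)
```

```text
[ 0.2635 -0.117   0.0087] spin 6.7 from [0.5966 0.0051 0.1703] -7.8
[ 0.1239 -0.1786  0.008 ] spin 6.7 from [0.5966 0.0051 0.1703] -7.8
```

Run:
```python
from h import *
go(.483,.156,.18,-15)
```

```text
[ 0.134  -0.1329 -0.0114] spin 7.2 from [0.5966 0.0051 0.1703] -7.8
```

>>> {"api": "servo_tool", "payload": {
  "moves": "0.02 -0.02 0 1.2 0.03;0.045 -0.045 -0.005 2.4 0.03;0.07 -0.07 -0.01 3.6 0.03;0.095 -0.095 -0.0114 4.8 0.03;0.115 -0.115 -0.0114 6 0.03;0.128 -0.128 -0.0114 7 0.03;0.134 -0.133 -0.0114 7.2 0.03;0.134 -0.133 -0.0114 7.2 0.03;0.134 -0.133 -0.0114 7.2 0.03;0.134 -0.133 -0.0114 7.2 0.03"
}}

```text
time: 17.08
position: [0.4803, 0.1557, 0.1754]
tool_rot: [0.794, 0.608, 0.0, 0.001]
ft_force: [-0.3, -1.1, -4.2]
grip_width: 0.0395
grip_force: 35.0
```

Run:
```python
from h import *
import cv2
import json
m=cams.camera_model('wrist'); im=cams.camera('wrist'); cv2.imwrite('pics/w3.png',im); go(.483,.156,.18,-15)
json.dump({k:np.array(v).tolist() for k,v in m.items()},open('w3.json','w'))
```

```text
[ 0.0011  0.0025 -0.0045] spin -0.1 from [0.4803 0.1555 0.1755] -15.1
```

View pics/w3.png

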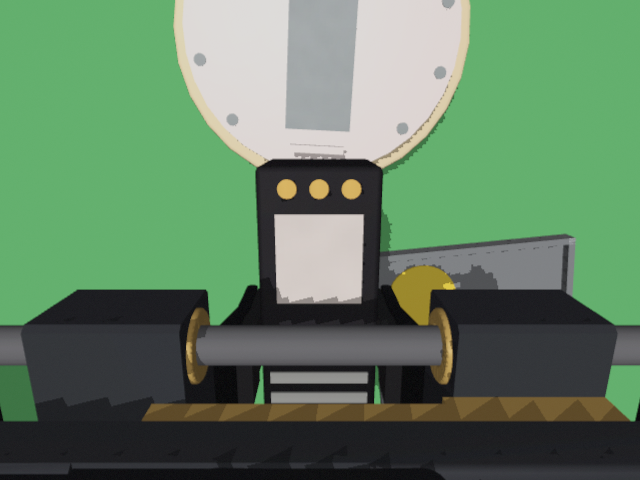

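Run:
```python
from h import *
import json
m=json.load(open('w3.json'))
p=ray('',[(285,128.5),(349.5,131),(290,1),(357,1)],.035,m)
print(p.round(4).tolist(),'w',np.linalg.norm(p[0]-p[1]),np.linalg.norm(p[2]-p[3]),'ang',ang(p[0],p[2]),ang(p[1],p[3]),ang(p[0],p[1]))
a=np.radians((ang(p[0],p[2])+ang(p[1],p[3]))/2); s=(p[0]+p[1])/2+.062*np.array([np.cos(a),np.sin(a)]); print('seat',s)
q=ray('',[(259,169),(381,169)],.205,m); go(*q.mean(0),.18); print(np.linalg.norm(q[0]-q[1]))
go(*s,.0438,np.degrees(a)-90)
```

```text
[[0.4756, 0.2322], [0.5178, 0.2191], [0.5006, 0.3065], [0.5418, 0.2954]] w 0.04419298037760621 0.042645976878263506 ang 71.42168943003216 72.57849379056235 -17.215453503286096
seat [0.51587613 0.28462626]
[ 0.06   -0.0011 -0.0045] spin 0 from [0.4803 0.1555 0.1755] -15.1
0.03753163930443075
[0.1339 0.0006 0.1317] spin 2.9 from [0.4803 0.1555 0.1755] -15.1
```

>>> {"api": "servo_tool", "payload": {
  "moves": "0.03 0 0 0.5 0.03;0.065 0 0 1 0.03;0.1 0 0 2 0.03;0.125 0.0005 0 2.3 0.03;0.133 0.0005 0 2.3 0.03;0.133 0.0005 0.03 2.3 0.03;0.133 0.0005 0.065 2.3 0.03;0.133 0.0005 0.095 2.3 0.03;0.133 0.0005 0.115 2.3 0.03;0.133 0.0005 0.125 2.3 0.03"
}}

```text
time: 17.97
position: [0.5126, 0.2828, 0.0472]
tool_rot: [0.806, 0.592, -0.003, -0.001]
ft_force: [-1.6, 0.3, -4.2]
grip_width: 0.0402
grip_force: 35.0
```

>>> {"api": "servo_tool", "payload": {
  "moves": "0 0 0 0 0.03;0 0 0.002 0 0.03;0 0 0.004 0 0.03;0 0 0.005 0 0.03;0 0 0.005 0 0.03;0 0 0.005 0 0.03"
}}

```text
time: 18.47
position: [0.5145, 0.2851, 0.0467]
tool_rot: [0.806, 0.593, 0.001, 0.0]
ft_force: [-0.7, -0.8, -3.3]
grip_width: 0.04
grip_force: 35.0
```

Run:
```python
from h import *
go(.5162,.2835,.0438,-17); o=get_obs(); print(o['ft_force'])
```

```text
[-0.001   0.0021  0.0029] spin -0.3 from [0.5145 0.2851 0.0467] -17.3
[-0.66052106 -0.75764912 -3.28592063]
```

>>> {"api": "servo_tool", "payload": {
  "moves": "-0.0005 0.0015 0.0005 0 0.03;-0.001 0.002 0.001 0 0.03;-0.001 0.002 0.002 0 0.03;-0.001 0.002 0.0027 0 0.03;-0.001 0.002 0.0027 0 0.03;-0.001 0.002 0.0027 0 0.03"
}}

```text
time: 18.97
position: [0.5159, 0.2833, 0.0438]
tool_rot: [0.806, 0.593, 0.0, 0.0]
ft_force: [-0.4, -1.7, 4.7]
grip_width: 0.0397
grip_force: 35.0
```

>>> {"api": "servo_tool", "payload": {
  "moves": "0 0 0 0 0.07;0 0 0 0 0.07;0 0 0 0 0.07;0 0 0 0 0.07;0 0 0 0 0.07;0 0 -0.02 0 0.07;0 0 -0.05 0 0.07;0 0 -0.08 0 0.07;0 0 -0.11 0 0.07;0 0 -0.14 0 0.087"
}}

```text
time: 19.8
position: [0.5152, 0.2832, 0.1841]
tool_rot: [0.806, 0.593, -0.0, -0.0]
ft_force: [0.3, 0.6, 0.1]
grip_width: 0.0722
grip_force: 0.0
```

Run:
```python
from h import *
go(.47,-.1,.21,-9.1)
```

```text
[-0.3793  0.071  -0.0259] spin -8.2 from [0.5152 0.2832 0.1841] -17.3
```

Move back away, then check the module from above.

>>> {"api": "servo_tool", "payload": {
  "moves": "-0.379 0.071 -0.026 -8.2 0.087;-0.379 0.071 -0.026 -8.2 0.087;-0.379 0.071 -0.026 -8.2 0.087;-0.379 0.071 -0.026 -8.2 0.087;-0.379 0.071 -0.026 -8.2 0.087;-0.379 0.071 -0.026 -8.2 0.087;-0.379 0.071 -0.026 -8.2 0.087;-0.379 0.071 -0.026 -8.2 0.087;-0.379 0.071 -0.026 -8.2 0.087;-0.379 0.071 -0.026 -8.2 0.087"
}}

```text
time: 20.63
position: [0.4707, -0.1049, 0.2095]
tool_rot: [0.762, 0.647, -0.0, 0.002]
ft_force: [0.5, 0.4, -0.9]
grip_width: 0.087
grip_force: 0.0
```

Run:
```python
from h import *
import cv2
t=cams.camera('top'); cv2.imwrite('pics/top2.png',t)
a=cv2.resize(t[260:390,85:215],None,fx=4,fy=4,interpolation=cv2.INTER_CUBIC)
cv2.imwrite('pics/c4.png',a)
```

```text
(no output)
```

View pics/c4.png

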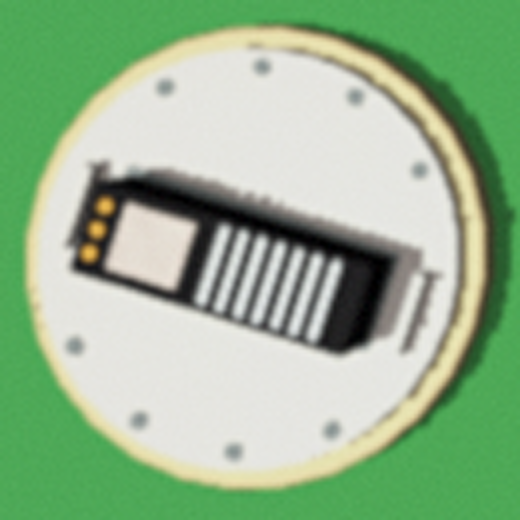

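Run:
```python
from h import *
c=lambda L:[(85+x/4,260+y/4) for x,y in L]
print('mod',*rect(ray('top',c([(103,182),(370,258),(345,352),(74,268)]),.073)))
print('ribs mid',ray('top',c([(85,205),(421,312)]),.047).round(4).tolist(),ray('top',c([(85,205),(421,312)]),.047).mean(0))
print('housing dots',ray('top',c([(165,88),(262,67),(355,97),(420,170),(332,430),(234,452),(139,420),(75,345)]),.035)[[0,1,2,3]].round(3).tolist())
d=ray('top',c([(165,88),(262,67),(355,97),(420,170),(332,430),(234,452),(139,420),(75,345)]),.035)
A=np.c_[2*d,np.ones(len(d))];print('centre',np.linalg.lstsq(A,(d**2).sum(1),rcond=None)[0][:2])
o=get_obs();print(o['time']); 
go(.4807,-.2831,.15,-9.1)
```

```text
mod [0.5168 0.2812] [114.7  39.4 116.9  36.8] [-105.7  166.1   73.   -17.2]
ribs mid [[0.5398, 0.3483], [0.4948, 0.2054]] [0.51733202 0.27684123]
housing dots [[0.589, 0.32], [0.598, 0.278], [0.585, 0.238], [0.554, 0.21]]
centre [0.51653237 0.28233105]
20.6833
[-0.1737  0.0386  0.0601] spin -0.3 from [ 0.4709 -0.1052  0.2095] -9.4
```

>>> {"api": "servo_tool", "payload": {
  "moves": "-0.04 0.009 0 -0.3 0.065;-0.08 0.018 0 -0.3 0.065;-0.12 0.027 0.01 -0.3 0.065;-0.155 0.035 0.03 -0.3 0.065;-0.1737 0.0386 0.05 -0.3 0.065;-0.1737 0.0386 0.06 -0.3 0.065;-0.1737 0.0386 0.06 -0.3 0.065;-0.1737 0.0386 0.08 -0.3 0.065;-0.1737 0.0386 0.11 -0.3 0.065;-0.1737 0.0386 0.135 -0.3 0.065",
  "grip_force": 20
}}

```text
time: 21.52
position: [0.4815, -0.2753, 0.0742]
tool_rot: [0.759, 0.651, 0.0, 0.0]
ft_force: [0.9, 0.6, 0.6]
grip_width: 0.0654
grip_force: 0.0
```

>>> {"api": "servo_tool", "payload": {
  "moves": "0 0 0.013 0 0.065;0 0 0.0155 0 0.065;0 0 0.0155 0 0.065;0 0 0.0155 0 0.03;0 0 0.0155 0 0.03;0 0 0.0155 0 0.03;0 0 0.0155 0 0.03;0 0 0.0155 0 0.03;0 0 0.0155 0 0.03"
}}

```text
time: 22.27
position: [0.4815, -0.2777, 0.0594]
tool_rot: [0.759, 0.651, 0.0, 0.001]
ft_force: [0.8, 0.6, 5.7]
grip_width: 0.0429
grip_force: 20.0
```

Run:
```python
from h import *
go(.547,.0728,.0615,-9.1)
```

```text
[ 0.3564  0.0109 -0.0024] spin 0.3 from [ 0.4815 -0.2777  0.0594] -8.8
```

>>> {"api": "servo_tool", "payload": {
  "moves": "0 0 -0.03 0 0.03;0 0 -0.055 0 0.03;0.02 0.0006 -0.055 0 0.03;0.055 0.0016 -0.055 0 0.03;0.095 0.0028 -0.055 0 0.03;0.135 0.004 -0.055 0 0.03;0.175 0.0052 -0.055 0 0.03;0.215 0.0064 -0.055 0 0.03;0.255 0.0078 -0.055 0 0.03;0.295 0.009 -0.055 0 0.03"
}}

```text
time: 23.1
position: [0.5349, 0.0146, 0.1134]
tool_rot: [0.76, 0.65, -0.0, -0.0]
ft_force: [0.6, -0.3, -1.1]
grip_width: 0.0424
grip_force: 20.0
```

>>> {"api": "servo_tool", "payload": {
  "moves": "0.035 0.001 0 0 0.03;0.06 0.0018 0 0 0.03;0.0664 0.002 0 0 0.03;0.0664 0.002 0 0 0.03;0.0664 0.002 0 0 0.03;0.0664 0.002 0 0 0.03"
}}

```text
time: 23.6
position: [0.547, 0.0768, 0.1133]
tool_rot: [0.76, 0.65, -0.0, -0.0]
ft_force: [0.5, 0.3, -0.6]
grip_width: 0.0428
grip_force: 20.0
```

Run:
```python
from h import *
import cv2, json
go(.547,.0728+.005,.0615,-9.1)
t=cams.camera('top'); cv2.imwrite('pics/top3.png',t)
m=cams.camera_model('wrist'); im=cams.camera('wrist'); cv2.imwrite('pics/w4.png',im)
# side tray + held bottle crops side by side
a=t[215:390,230:530]
cv2.imwrite('pics/c5.png',cv2.resize(a,None,fx=2.6,fy=2.6,interpolation=cv2.INTER_CUBIC))
```

```text
[ 0.001  -0.0001  0.0518] spin 0.2 from [0.547  0.0768 0.1133] -8.9
```

View pics/w4.png

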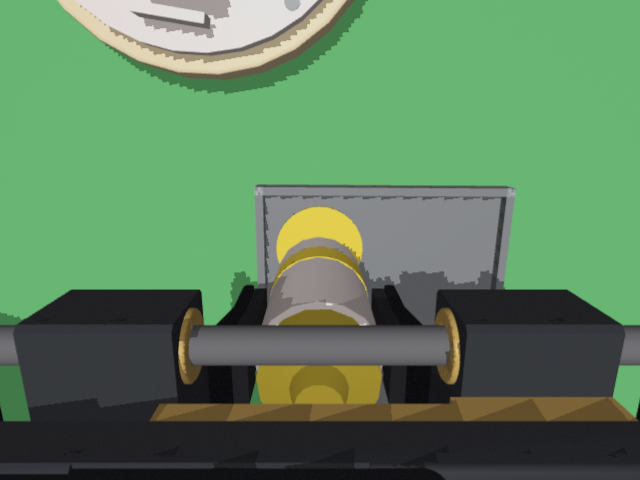

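>>> {"api": "servo_tool", "payload": {
  "moves": "0.0005 0 0.025 0 0.03;0.001 0 0.042 0 0.03;0.001 0 0.05 0 0.03;0.001 0 0.0518 0 0.03;0.001 0 0.0518 0 0.03;0.001 0 0.0518 0 0.03;0.001 0 0.0518 0 0.065;0.001 0 0.0518 0 0.065;0.001 0 0.0518 0 0.065;0.001 0 0.0518 0 0.065"
}}

```text
time: 24.53
position: [0.5476, 0.0791, 0.0619]
tool_rot: [0.759, 0.651, 0.0, 0.0]
ft_force: [0.5, 0.7, 0.6]
grip_width: 0.0607
grip_force: 0.0
```

>>> {"api": "servo_tool", "payload": {
  "moves": "0 0 -0.02 0 0.07;0 0 -0.055 0 0.07;0 0 -0.09 0 0.065;0 0 -0.09 0 0.065;0 0 -0.09 0 0.065;0 0 -0.09 0 0.065"
}}

```text
time: 25.03
position: [0.547, 0.0792, 0.1516]
tool_rot: [0.759, 0.651, -0.0, -0.0]
ft_force: [0.1, -0.0, 0.9]
grip_width: 0.065
grip_force: 0.0
```

Run:
```python
from h import *
go(.630,-.2691,.15,-9.1)
```

```text
[-0.3315  0.1355  0.0015] spin 0.3 from [0.547  0.0792 0.1516] -8.8
```

>>> {"api": "servo_tool", "payload": {
  "moves": "-0.038 0.0155 0 0.3 0.065;-0.076 0.031 0 0.3 0.065;-0.114 0.0465 0 0.3 0.065;-0.152 0.062 0 0.3 0.065;-0.19 0.0775 0 0.3 0.065;-0.228 0.093 0 0.3 0.065;-0.266 0.1085 0 0.3 0.065;-0.304 0.124 0 0.3 0.065;-0.3315 0.1355 0 0.3 0.065;-0.3315 0.1355 0 0.3 0.065"
}}

```text
time: 25.87
position: [0.631, -0.2764, 0.1493]
tool_rot: [0.763, 0.647, -0.001, 0.001]
ft_force: [0.7, 1.0, -0.4]
grip_width: 0.0651
grip_force: 0.0
```

>>> {"api": "servo_tool", "payload": {
  "moves": "0 0 0 0 0.065;0 0 0 0 0.065;0 0 0 0 0.065"
}}

```text
time: 26.12
position: [0.6294, -0.2672, 0.1502]
tool_rot: [0.761, 0.649, -0.0, -0.002]
ft_force: [-0.3, -0.2, -1.1]
grip_width: 0.0649
grip_force: 0.0
```

Run:
```python
from h import *
go(.630,-.2691,.0588,-9.1)
```

```text
[-0.0019  0.0012  0.0914] spin 0.0 from [ 0.6294 -0.2672  0.1502] -9.1
```

>>> {"api": "servo_tool", "payload": {
  "moves": "0 0 0.03 0 0.065;-0.001 0.0005 0.06 0 0.065;-0.001 0.0005 0.083 0 0.065;-0.001 0.0005 0.091 0 0.065;-0.001 0.0005 0.091 0 0.065;-0.001 0.0005 0.091 0 0.03;-0.001 0.0005 0.091 0 0.03;-0.001 0.0005 0.091 0 0.03;-0.001 0.0005 0.091 0 0.03;-0.001 0.0005 0.091 0 0.03"
}}

```text
time: 26.95
position: [0.6312, -0.2706, 0.0622]
tool_rot: [0.761, 0.649, 0.0, 0.001]
ft_force: [-1.3, -0.2, 3.8]
grip_width: 0.0426
grip_force: 19.7
```

>>> {"api": "servo_tool", "payload": {
  "moves": "0 0 0 0 0.03;0 0 0 0 0.03"
}}

```text
time: 27.12
position: [0.6313, -0.2708, 0.0622]
tool_rot: [0.761, 0.649, 0.0, 0.001]
ft_force: [-0.8, 0.2, 5.6]
grip_width: 0.0428
grip_force: 19.7
```

Run:
```python
from h import *
go(.537,.0118,.0615,-9.1)
```

```text
[ 2.640e-01 -1.379e-01  2.000e-04] spin -0.0 from [ 0.6313 -0.2708  0.0622] -9.1
```

>>> {"api": "servo_tool", "payload": {
  "moves": "0 0 -0.03 0 0.03;0 0 -0.055 0 0.03;0.025 -0.013 -0.055 0 0.03;0.058 -0.03 -0.055 0 0.03;0.095 -0.0496 -0.055 0 0.03;0.132 -0.0689 -0.055 0 0.03;0.169 -0.0883 -0.055 0 0.03;0.206 -0.1076 -0.055 0 0.03;0.24 -0.1254 -0.055 0 0.03;0.263 -0.1374 -0.055 0 0.03"
}}

```text
time: 27.95
position: [0.5343, 0.0145, 0.1154]
tool_rot: [0.761, 0.649, -0.001, -0.001]
ft_force: [0.4, -0.3, -1.0]
grip_width: 0.0426
grip_force: 19.8
```

>>> {"api": "servo_tool", "payload": {
  "moves": "0 0 0 0 0.03;0 0 0 0 0.03;0 0 0 0 0.03;0 0 0 0 0.03"
}}

```text
time: 28.28
position: [0.538, 0.01, 0.1157]
tool_rot: [0.762, 0.648, 0.0, 0.001]
ft_force: [-0.1, -0.2, -1.1]
grip_width: 0.0429
grip_force: 19.8
```

Run:
```python
from h import *
go(.537,.0108,.065,-9.1)
```

```text
[ 0.0007 -0.0012  0.0507] spin -0.1 from [0.538  0.01   0.1157] -9.2
```

>>> {"api": "servo_tool", "payload": {
  "moves": "0.0005 -0.001 0.025 0 0.03;0.0005 -0.001 0.042 0 0.03;0.0005 -0.001 0.0485 0 0.03;0.0005 -0.001 0.0507 0 0.03;0.0005 -0.001 0.0507 0 0.03;0.0005 -0.001 0.0507 0 0.03;0.0005 -0.001 0.0507 0 0.065;0.0005 -0.001 0.0507 0 0.065;0.0005 -0.001 0.0507 0 0.065;0.0005 -0.001 0.0507 0 0.065"
}}

```text
time: 29.12
position: [0.5364, 0.0117, 0.0652]
tool_rot: [0.761, 0.649, 0.0, 0.0]
ft_force: [-0.5, 0.7, -0.2]
grip_width: 0.0605
grip_force: 0.0
```

>>> {"api": "servo_tool", "payload": {
  "moves": "0 0 -0.02 0 0.07;0 0 -0.055 0 0.07;0 0 -0.086 0 0.065;0 0 -0.086 0 0.065;0 0 -0.086 0 0.065;0 0 -0.086 0 0.065"
}}

```text
time: 29.62
position: [0.5355, 0.0119, 0.1508]
tool_rot: [0.761, 0.649, -0.0, -0.0]
ft_force: [0.4, -1.2, -0.4]
grip_width: 0.0652
grip_force: 0.0
```

Run:
```python
from h import *
go(.5557,-.2763,.15,-9.1)
```

```text
[-0.2814  0.0656  0.0008] spin -0.0 from [0.5355 0.0119 0.1508] -9.1
```

>>> {"api": "servo_tool", "payload": {
  "moves": "-0.038 0.009 0 0 0.065;-0.076 0.0178 0 0 0.065;-0.114 0.0267 0 0 0.065;-0.152 0.0355 0 0 0.065;-0.19 0.0444 0 0 0.065;-0.228 0.0532 0 0 0.065;-0.26 0.0606 0 0 0.065;-0.2814 0.0656 0 0 0.065;-0.2814 0.0656 0 0 0.065;-0.2814 0.0656 0 0 0.065"
}}

```text
time: 30.45
position: [0.5549, -0.2771, 0.1487]
tool_rot: [0.762, 0.648, -0.0, -0.002]
ft_force: [-0.3, -0.0, -0.6]
grip_width: 0.0655
grip_force: 0.0
```

>>> {"api": "servo_tool", "payload": {
  "moves": "0 0 0 0 0.065;0 0 0.03 0 0.065;0 0 0.06 0 0.065;0 0 0.083 0 0.065;0 0 0.091 0 0.065;0 0 0.091 0 0.065;0 0 0.091 0 0.03;0 0 0.091 0 0.03;0 0 0.091 0 0.03;0 0 0.091 0 0.03"
}}

```text
time: 31.28
position: [0.557, -0.2769, 0.0616]
tool_rot: [0.761, 0.649, 0.0, 0.001]
ft_force: [-1.6, 0.3, 1.0]
grip_width: 0.0458
grip_force: 0.7
```

>>> {"api": "servo_tool", "payload": {
  "moves": "0 0 0 0 0.03;0 0 0 0 0.03;0 0 0 0 0.03"
}}

```text
time: 31.53
position: [0.5566, -0.2769, 0.0613]
tool_rot: [0.761, 0.649, 0.0, 0.001]
ft_force: [-0.4, 1.7, 6.2]
grip_width: 0.0427
grip_force: 19.9
```

Run:
```python
from h import *
go(.527,-.0498,.0615,-9.1)
```

```text
[ 0.2195 -0.0652 -0.0005] spin -0.0 from [ 0.5566 -0.2769  0.0613] -9.1
```

>>> {"api": "servo_tool", "payload": {
  "moves": "0 0 -0.03 0 0.03;0 0 -0.055 0 0.03;0.02 -0.006 -0.055 0 0.03;0.05 -0.0148 -0.055 0 0.03;0.085 -0.0252 -0.055 0 0.03;0.12 -0.0356 -0.055 0 0.03;0.155 -0.046 -0.055 0 0.03;0.185 -0.055 -0.055 0 0.03;0.208 -0.0617 -0.055 0 0.03;0.2195 -0.0652 -0.055 0 0.03"
}}

```text
time: 32.37
position: [0.5249, -0.0462, 0.1147]
tool_rot: [0.76, 0.65, -0.0, -0.001]
ft_force: [-1.0, 0.4, -1.2]
grip_width: 0.0427
grip_force: 19.9
```

>>> {"api": "servo_tool", "payload": {
  "moves": "0 0 0 0 0.03;0 0 0 0 0.03;0 0 0 0 0.03;0 0 0 0 0.03"
}}

```text
time: 32.7
position: [0.5274, -0.0511, 0.115]
tool_rot: [0.762, 0.648, 0.0, 0.001]
ft_force: [0.1, 0.1, -1.5]
grip_width: 0.0423
grip_force: 19.9
```

Run:
```python
from h import *
go(.527,-.0498,.0643,-9.1)
```

```text
[ 0.0013 -0.0007  0.0507] spin -0.1 from [ 0.5274 -0.0511  0.115 ] -9.2
```

>>> {"api": "servo_tool", "payload": {
  "moves": "0.0007 -0.0005 0.025 0 0.03;0.0007 -0.0005 0.042 0 0.03;0.0007 -0.0005 0.0485 0 0.03;0.0007 -0.0005 0.0507 0 0.03;0.0007 -0.0005 0.0507 0 0.03;0.0007 -0.0005 0.0507 0 0.03;0.0007 -0.0005 0.0507 0 0.065;0.0007 -0.0005 0.0507 0 0.065;0.0007 -0.0005 0.0507 0 0.065;0.0007 -0.0005 0.0507 0 0.065"
}}

```text
time: 33.53
position: [0.5265, -0.0488, 0.0646]
tool_rot: [0.761, 0.649, 0.0, 0.0]
ft_force: [0.1, -0.0, 0.0]
grip_width: 0.0602
grip_force: 0.0
```

>>> {"api": "servo_tool", "payload": {
  "moves": "0 0 -0.02 0 0.07;0 0 -0.055 0 0.07;0 0 -0.095 0 0.08;0 0 -0.13 0 0.08;-0.04 0 -0.14 0 0.08;-0.08 0 -0.14 0 0.08;-0.12 0 -0.14 0 0.08;-0.15 0 -0.14 0 0.08;-0.15 0 -0.14 0 0.08;-0.15 0 -0.14 0 0.08"
}}

```text
time: 34.37
position: [0.5021, -0.1982, 0.2043]
tool_rot: [0.762, 0.647, 0.0, 0.0]
ft_force: [0.8, 0.6, 0.0]
grip_width: 0.0801
grip_force: 0.0
```

Run:
```python
from h import *
import cv2
t=cams.camera('top')
cv2.imwrite('pics/c6.png',cv2.resize(t[225:375,230:390],None,fx=5,fy=4,interpolation=cv2.INTER_CUBIC))
s=cams.camera('scene'); cv2.imwrite('pics/c7.png',cv2.resize(s[140:300,270:560],None,fx=2.7,fy=2.7,interpolation=cv2.INTER_CUBIC))
```

```text
(no output)
```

View pics/c6.png

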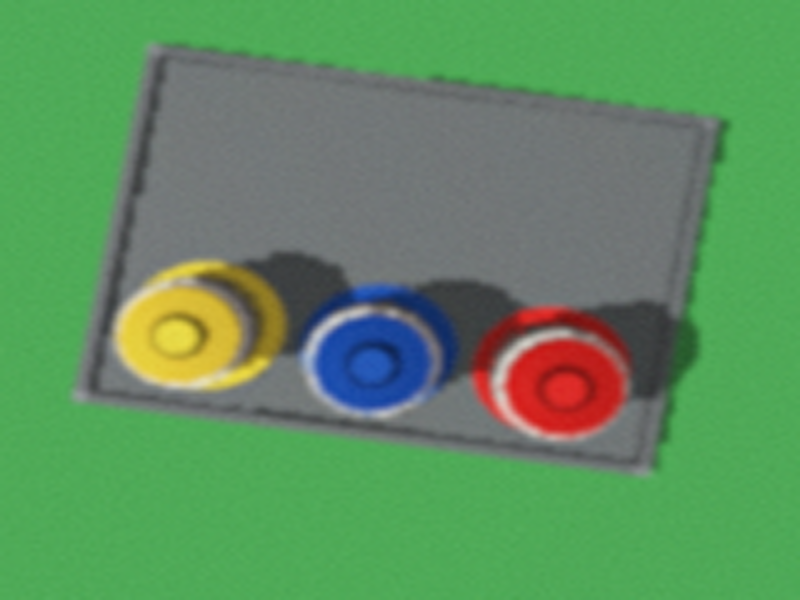

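View pics/c7.png

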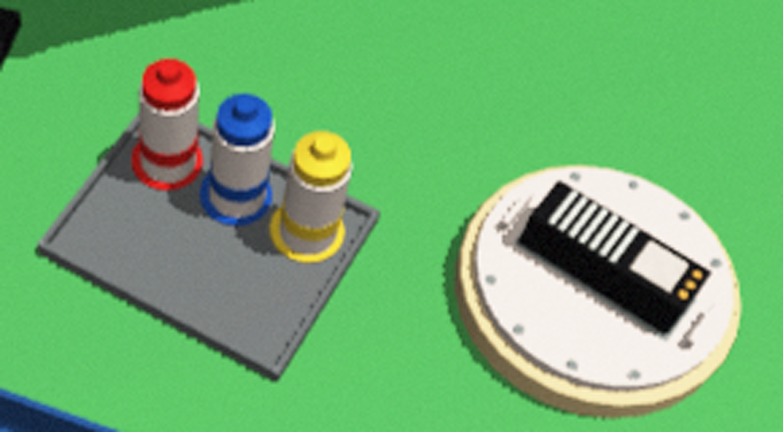

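The nozzles sit at (178,335), (373,364) and (567,389) in the crop, within a few pixels of where the centred bottles stood at the start. Each bottle is upright on the pad of its own colour, and the module lies flat between the ribs.

```bash
python3 -c "
from rig import job
print(job.hand_in())"
```

```text
the job is handed in; nothing more can be done
None
```

I finished the job and handed it in at about 34 s: the last pictures show the module flat on the seat, within about 2 mm of its middle, and all three bottles upright on the pads of their own colour; the hand-in gave no verdict.

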